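# Stand the display panel upright in its test stand and bolt it in

## Robot

A 6-joint arm with a two-finger parallel gripper is mounted at the origin on the work surface. World frame = base frame: x ahead of the robot, y to its left, z up, the work surface at z = 0. Lengths are in m, angles in rad, forces in N, time in s.
With the tool pointing down it reaches from about 0.375 to 0.9 m from the base axis. Payload 3.1 kg.
Tool frame: the origin (TCP) lies between the finger pads; the fingertips stand 19 mm ahead of it and the grasp point (between the pads) is the TCP; z points along the fingers, y is the direction in which the jaws open and shut (so a half turn about z gives the same grasp; the last joint's range is limited). The gripper opens to 85 mm and grips with 20 to 120 N. Pads are 22 mm wide; open, the fingers measure 114 mm over their backs; the gripper's body (76 mm by 85 mm) begins 54 mm behind the grasp point. The pads swing forward as they close: fully open they stand 13 mm farther back than shut.
Start: joints at [-1.331, 0.527, 1.433, -0, 1.181, -0.178], TCP at [0.254, -0.571, 0.25] pointing down, gripper open.
Joint ranges: [-3.08, 3.08], [-0.75, 2.2], [0.22, 2.44], [-1.43, 4.57], [0, 2.65], [-2.85, 2.85]. Speed limits (rad/s): [2.79, 2.79, 3.14, 3.14, 3.14, 3.14].

## Interface

Orientations are given as a unit quaternion [x, y, z, w].
In Python, from station import manip, optics, job gives the robot as it stands.
- The arm moves only by the shell command python3 -m inch 'ROWS' [OPENING] [FORCE]. ROWS is JSON, one flat list of numbers, 4 for each row, row after row: the shift along the world's x, y, z in cm, then the turn about the world's z in rad. A call has 1 to 20 rows; each row shifts and turns the commanded pose from where the row before left it; what a row does not reach is not made up. A row lasts 1/8 s, in which the tool goes at most 62.5 mm and 10.7 degrees, less where a joint would pass 70% of its speed; a pose out of reach is approached as far as the arm can. A call with a gripper value outside its range is refused whole. OPENING is the opening in per cent of the stroke, from 0 (shut) to 100 (fully open), set as the call begins (- or left out, the last holds). The fingers move at their own pace and stop on an object; FORCE is the grip in N (left out, the last holds). Time passes only in rows, so rows that do not move let the fingers close. It gives the time, the measured TCP pose, the force and the opening at its end, in the units of the state.
- manip.sense(): the state, without advancing time (a new reading comes with each control period).
- optics.snapshot(name): name is "scene" or "side" or "wrist"; returns (picture, depth): 400x640x3 uint8, red, green, blue; 400x640 float32, m along the optical axis (not along the pixel's ray), 0 where there is no reading.
- optics.camera_model(name): a dict with "mtx" (3x3 intrinsics, pixels), "camera_from_world" (4x4, takes a point from world to camera coordinates); the wrist camera has in their place "tool_from_camera" (4x4, takes a point from camera to tool coordinates, whose origin is the TCP and whose axes are the flange's). Camera axes: x right, y up, looking along -z (the intrinsics and any distortion apply to the point x, -y, -z); pixel columns grow to the right and rows downward; lengths in m; the calibration is good to about 2 mm. A picture is of the moment at which its call begins: read the wrist's pose just before it. camera_model takes no time and is no camera call.
- job.sign_off(): hands the job in, once; it reports no verdict.
The state is a dict: "t": time; "q": joint angles; "qd": joint speeds; "tau": joint torques, N m; "tcp_pos": TCP position; "tool_rot": TCP orientation; "force": force on the tool from outside, world axes, zero at the start; "ft_torque": the same for the moment, N m; "finger_gap": opening from 0.0 (shut) to 1.0 (fully open).
Only numpy, scipy, OpenCV 4.12 (cv2) and the standard library are available. Lean on these libraries where they do the work, as an engineer would, in place of code of your own. Each camera call takes 0.05 s, during which the arm holds its last target.

## Task

The green display panel has slumped back in its test stand and the bolt has been left shut in front of it. Slide the red-knobbed bolt fully open, tip the panel up until it stands upright against the front posts, without letting it drop or slam, and slide the bolt fully shut again behind the panel so that it cannot fall back. Leave the other things on the bench where they are.

Things in the scene. Friction and masses are not known exactly. Their poses are not given: they have to be found in the camera images.
- stand: Fixed aluminium test stand that holds the panel on edge; place and yaw vary. Origin on the table, z up; at yaw 0 x points away from the robot, y left along the panel's width. Base plate 12 mm thick, x -65 to 105, y -110 to 150 mm. The panel's foot stands on the plate in a 13.5 mm wide slot between a 10 mm high black fence (rear face at x = 0) and a 6 mm high curb, with end cheeks at y = -98 and 98.
- panel: Loose green circuit panel with dark picture and red lamps, 170 wide (y) x 150 tall (z) x 10 thick (x), 0.17 to 0.35 kg. Origin: middle of its lower edge, z up along it. Starts leaning back 30 degrees (top to the stand's +x). Upright, its origin is 5 to 9 mm behind the fence face. It balances by itself within 3 degrees of vertical, or rests 4 to 6 degrees forward on the front posts; else it falls back.
- panel_top (a point): Middle of the panel's upper edge (mid-thickness). At the start about 142 mm above the table and 79 mm behind the fence face (stand's x); upright about 162 mm above the table.
- front_posts (a point): Point midway between the tops of the two front posts, in the plane of their rear faces: x = -7, y = 0, z = 112 mm in the stand's frame. The posts are 16 mm wide, at y = -66 and 66. The upright panel rests against them or stands just behind them.
- rear_posts (a point): Point midway between the tops of the two rear posts, at their front: x = 57, y = 0, z = 100 mm in the stand's frame. The posts, 24 mm wide with black rubber bars at the top, stand at y = -60 and 60, x 57 to 70; the slumped panel leans on them. The space between them and above them behind the panel is free for a finger.
- bolt_tower (a point): Middle of the top of the grey tower that carries the bolt: x = 24, y = 125, z = 122 mm in the stand's frame. The tower spans x 7 to 41, y 112 to 138 mm.
- bolt (a joint): Bolt position in m: 0 fully shut, 0.060 fully open; opens along the stand's +y; about 1.5 N friction, stays put. Steel bar 14 mm thick along y, axis at x = 24, z = 107 mm in the stand's frame; its end is at y = 50 mm shut (35 mm in past the panel's edge), 110 mm open (clear). Shut before a leaning panel it blocks it from rising; shut behind the upright panel it clears it by 5 mm. Starts at 0 to 0.010.
- bolt_knob (a point): Middle of the top of the bolt's red knob, an upright cylinder 18 mm in diameter, 42 mm tall, top at z = 165 mm; in the stand's frame at x = 24 mm, y = 185 mm + bolt position. Push it from either side or pinch it from above; above z = 122 mm the space round it is free.
- tape_roll: Bystander: brown roll of tape lying flat, 84 mm across, 26 mm high, in front of the stand; origin under its centre.
- spool: Bystander: blue spool, 56 mm across, 45 mm high, beside the stand under the bolt's side; origin under its centre.
- jar: Bystander: clear jar with black cap, 52 mm across, 70 mm high, beside the stand; origin under its centre.
- speaker: Bystander: cream loudspeaker box, 70 x 100 x 45 mm; origin under its centre.
- breadboard: Bystander: white plug board, 55 x 165 x 9 mm with black chips; origin under its centre.
- screwdriver: Bystander: screwdriver with an orange handle, 170 mm long.
- module: Bystander: small blue circuit module, 60 x 75 mm, 16 mm high; origin under its centre.
There are look-alikes about, which are no part of the job. Leave any blue or orange look-alike of the panel alone.

How it is judged:
On the way, in this order (a step that is already met when the one before it is completed fails the run):
1. the bolt is slid open, clear of the panel (value of joint bolt above 0.052 m), for 0.1 s.
2. the panel stands upright in the stand with the bolt still open (value of joint bolt above 0.045 m and angle between panel's own z axis and vertical below 0.15 rad and x of panel in the frame of stand between -0.002 and 0.016 m and z of panel in the frame of stand between 0.006 and 0.018 m and angle between the y axis of panel and the y axis of stand, either way round below 0.12 rad), for 0.2 s.
At the end, for the whole second after the job is handed in: The bolt is shut (within 8 mm of fully home) behind the panel; the panel stands at rest upright (within 0.15 rad of vertical), square to the stand (within 0.12 rad) with its foot on the base plate against or close to the fence (origin -2 to 16 mm behind the fence face, 6 to 18 mm above the table) (value of joint bolt below 0.008 m and angle between panel's own z axis and vertical below 0.15 rad and x of panel in the frame of stand between -0.002 and 0.016 m and z of panel in the frame of stand between 0.006 and 0.018 m and angle between the y axis of panel and the y axis of stand, either way round below 0.12 rad and linear speed of panel below 0.02 m/s and angular speed of panel below 0.1 rad/s); the robot touches nothing.
It fails at once if the panel is dropped or slammed (turns faster than 2.5 rad/s) (angular speed of panel above 2.5 rad/s).
It fails at once if another thing on the bench is shifted by more than 30 mm (distance of any of tape_roll, spool, speaker, breadboard, screwdriver, jar, module from where it was at the start of the episode above 0.03 m).
It also fails if it takes over 56 s, if anything falls off the work surface, if the arm or the gripper's body presses on something with over 40 N, if the wrist force passes 120 N, or if a joint passes its speed limit or range.

## Working session

There is one attempt and no reset: what is moved stays moved. The work goes in short steps, Python scripts to look and compute and a shell command to move; the robot and the scene stay as the last step left them, time stands still between calls to the robot, and variables do not carry over. Pictures are saved under pics/ and viewed, and the job is handed in when it is done.

```bash
ls; mkdir -p pics; cat > h.py <<'E'
import numpy as np, cv2
from station import manip, optics, job
def snap(n,f):
    s=manip.sense(); p,d=optics.snapshot(n); cv2.imwrite('pics/'+f+'.png',p[:,:,::-1]); np.savez('pics/'+f+'.npz',d=d,p=p,pos=s['tcp_pos'],rot=s['tool_rot']); return p,d,s
E
python3 - <<'E'
from h import *
for n in ['scene','side','wrist']:
    p,d,s=snap(n,n+'0'); m=optics.camera_model(n); print(n,{k:np.round(np.array(v),4).tolist() if not isinstance(v,str) else v for k,v in m.items()})
print(s)
E
```

```text
pics
scene {'mtx': [[489.0618, 0.0, 321.0826], [0.0, 489.0618, 196.1021], [0.0, 0.0, 1.0]], 'camera_from_world': [[0.4396, 0.898, 0.0151, -0.2214], [-0.5724, 0.2672, 0.7753, 0.1857], [0.6922, -0.3495, 0.6315, -1.8172], [0.0, 0.0, 0.0, 1.0]]}
side {'mtx': [[368.7621, 0.0, 322.1255], [0.0, 368.7621, 194.6731], [0.0, 0.0, 1.0]], 'camera_from_world': [[-0.9975, -0.0697, -0.0143, 0.5141], [0.0431, -0.7512, 0.6587, -0.1261], [-0.0567, 0.6564, 0.7523, -1.0656], [0.0, 0.0, 0.0, 1.0]]}
wrist {'mtx': [[290.2405, 0.0, 320.3586], [0.0, 290.2405, 198.3568], [0.0, 0.0, 1.0]], 'tool_from_camera': [[-0.0001, 0.9538, 0.3005, 0.0767], [1.0, 0.0002, -0.0006, 0.0003], [-0.0006, 0.3005, -0.9538, -0.1243], [0.0, 0.0, 0.0, 1.0]]}
{'t': 0.1, 'q': array([-1.33153167e+00,  5.28385290e-01,  1.43378409e+00,  3.20035492e-05,
        1.18147291e+00, -1.78483503e-01]), 'qd': array([-0.00045019, -0.00215468, -0.00433358, -0.00038586, -0.00014857,
       -0.00045816]), 'tau': array([ 4.13123803e-05, -4.43304133e+01, -1.78586251e+01, -2.84118660e-04,
        3.86785759e-03, -1.05064416e-06]), 'tcp_pos': array([ 0.25345683, -0.57061154,  0.2494209 ]), 'tool_rot': array([ 9.78265753e-01,  2.07352516e-01, -1.63487895e-05, -1.02479471e-03]), 'force': array([ 0.60646181,  0.37136922, -0.26350688]), 'ft_torque': array([ 0.00551098, -0.02925801,  0.00318254]), 'finger_gap': 1.0016075794313442}
```

View pics/scene0.png

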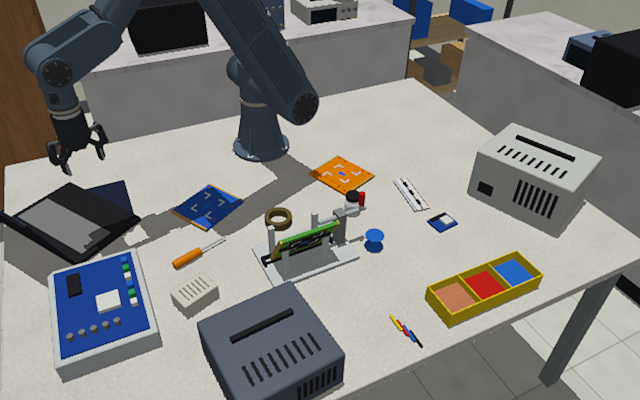

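View pics/side0.png

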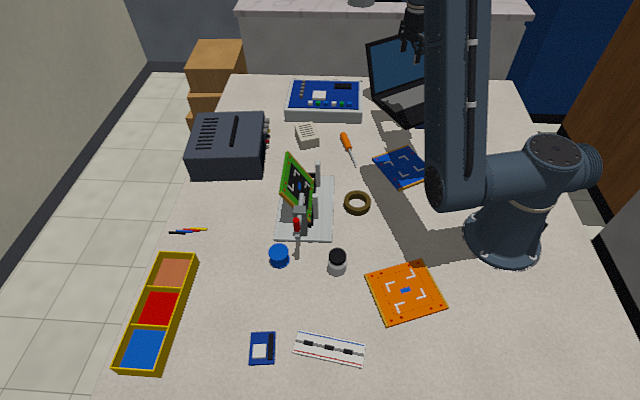

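The scene view shows the stand at about (300,250) and the knob at about (361,198). In the side view the stand is at about (303,205) and the knob at about (296,222). I'll enlarge both.

```bash
python3 - <<'E'
from h import *
a=cv2.imread('pics/scene0.png')[170:300,235:405]; cv2.imwrite('pics/sc1.png',cv2.resize(a,None,fx=4.5,fy=4.5,interpolation=cv2.INTER_CUBIC))
a=cv2.imread('pics/side0.png')[140:280,250:390]; cv2.imwrite('pics/si1.png',cv2.resize(a,None,fx=4.2,fy=4.2,interpolation=cv2.INTER_CUBIC))
E
```

```text
(no output)
```

View pics/sc1.png

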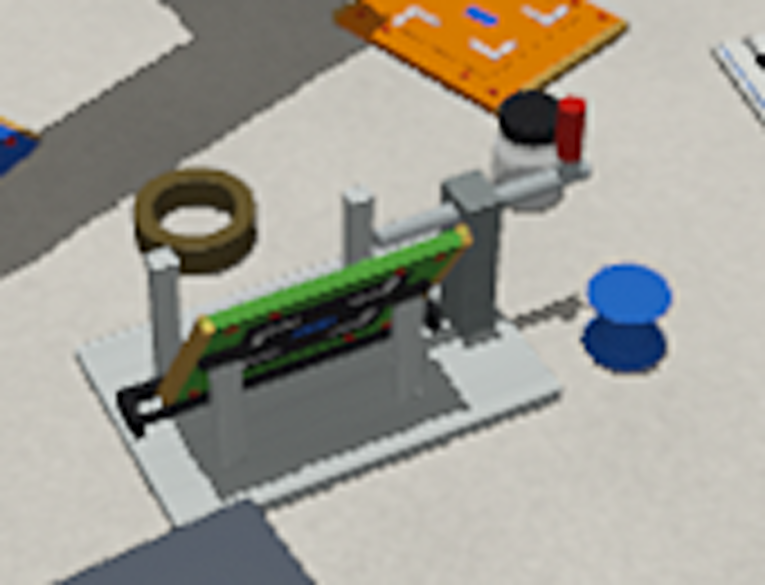

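View pics/si1.png

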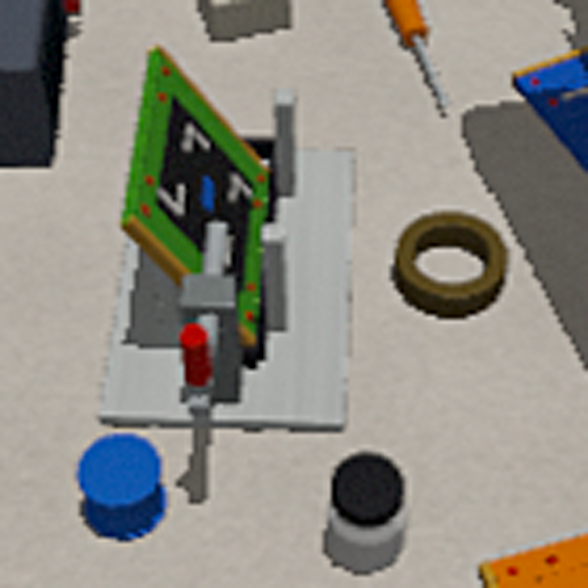

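```bash
cat > fit.py <<'E'
from h import *
from scipy.optimize import least_squares
def proj(n,P):
    m=optics.camera_model(n); c=m['camera_from_world']; K=np.array(m['mtx']); c=np.array(c)
    X=P@c[:3,:3].T+c[:3,3]; return np.c_[K[0,0]*X[:,0]/-X[:,2]+K[0,2], K[1,1]*X[:,1]/X[:,2]+K[1,2]]
def w(p,S):
    c,s=np.cos(p[2]),np.sin(p[2]); S=np.array(S)/1e3
    return np.c_[p[0]+c*S[:,0]-s*S[:,1],p[1]+s*S[:,0]+c*S[:,1],S[:,2]]
E
python3 - <<'E'
from fit import *
obs=[('scene',(24,185,165),(571,102),1),('scene',(24,125,122),(470,190),0),('scene',(-65,-110,12),(80,352),0),('scene',(105,150,12),(560,392),0),
('scene',(79,-85,142),(206,325),0),('scene',(79,85,142),(464,236),0),('scene',(-12,66,112),(358,195),0),('scene',(-12,-66,112),(163,260),0),
('side',(24,185,165),(190,330),1),('side',(24,125,122),(208,290),0),('side',(-65,-110,12),(353,150),0),('side',(-65,150,12),(345,424),0),('side',(105,150,12),(102,414),0),('side',(79,-85,142),(155,50),0),('side',(79,85,142),(126,222),0)]
off={'scene':(235,170,4.5),'side':(250,140,4.2)}
def res(p):
    r=[]
    for n,S,px,k in obs:
        S=np.array(S,float); S[1]+=k*p[3]*1000
        o=off[n]; q=np.array(px)/o[2]+o[:2]
        r.append(proj(n,w(p,[S]))[0]-q)
    return np.array(r).ravel()
s=least_squares(res,[0.6,0,0,0.005],loss='soft_l1'); print(s.x); print(np.round(res(s.x).reshape(-1,2),1))
p=s.x
for n,S in dict(knob=(24,185+1e3*p[3],165),tower=(24,125,122),ptop=(79,0,142),rp=(57,0,100),fp=(-7,0,112),).items(): print(n,np.round(w(p,[S])[0],4))
# depth check: knob
for nm in ['scene','side']:
    z=np.load(f'pics/{nm}0.npz'); d=z['d']; P=z['p'].astype(int)
    m=(P[:,:,0]>120)&(P[:,:,1]<50)&(P[:,:,2]<50)
    uv=proj(nm,w(p,[(24,188,150)]))[0]; vv,uu=np.nonzero(m); k=np.hypot(uu-uv[0],vv-uv[1])<18; uu,vv=uu[k],vv[k]
    M=optics.camera_model(nm);K=np.array(M['mtx']);c=np.array(M['camera_from_world']); D=d[vv,uu]
    X=np.c_[(uu-K[0,2])/K[0,0]*D,-(vv-K[1,2])/K[1,1]*D,-D]; W=(X-c[:3,3])@c[:3,:3]
    print(nm,len(uu),W.mean(0),W.min(0),W.max(0))
E
```

```text
[ 0.55345016 -0.10291612  0.02902242  0.00611653]
[[-0.1 -0.2]
 [ 0.9 -0.9]
 [-1.1 -1.7]
 [ 1.2 -1.9]
 [-2.4  0.7]
 [-0.4 -0.1]
 [ 0.8 -0.6]
 [ 0.3 -0.5]
 [ 0.7  0.1]
 [-0.3 -0.2]
 [-0.3 -0.4]
 [-0.3 -0.4]
 [-1.5  0.5]
 [-0.5 -1.5]
 [-0.2 -0.5]]
knob [0.5719 0.0888 0.165 ]
tower [0.5738 0.0227 0.122 ]
ptop [ 0.6324 -0.1006  0.142 ]
rp [ 0.6104 -0.1013  0.1   ]
fp [ 0.5465 -0.1031  0.112 ]
scene 18 [0.55112775 0.09751504 0.1453828 ] [0.37439317 0.08210841 0.01214996] [0.57893823 0.14698355 0.16758557]
side 28 [0.57272162 0.08532513 0.15763225] [ 0.55602751 -0.02930548  0.03015555] [0.58788273 0.09930588 0.16905776]
```

Both views fit to within 1–2 px: stand at (0.553, -0.103), yaw 0.03, bolt about 6 mm open, knob at (0.572, 0.089). I'll hover over the knob and check with the wrist camera.

```bash
python3 -m inch '[2.12,4.4,0,-0.026,2.12,4.4,0,-0.026,2.12,4.4,0,-0.026,2.12,4.4,0,-0.026,2.12,4.4,0,-0.026,2.12,4.4,0,-0.026,2.12,4.4,0,-0.026,2.12,4.4,0,-0.026,2.12,4.4,0,-0.026,2.12,4.4,0,-0.026,2.12,4.4,0,-0.026,2.12,4.4,0,-0.026,2.12,4.4,0,-0.026,2.12,4.4,0,-0.026,2.12,4.4,0,-0.026,0,0,0,0,0,0,0,0]' 60 25
python3 - <<'E'
from h import *
p,d,s=snap('wrist','w1'); print(s['tcp_pos'],s['tool_rot'],s['finger_gap'])
E
```

```text
t: 2.28
tcp_pos: [0.5709, 0.0886, 0.2498]
tool_rot: [1.0, 0.014, -0.001, 0.0]
force: [0.6, -0.7, -0.8]
finger_gap: 0.597
[0.57092638 0.0886094  0.2498424 ] [ 9.99897474e-01  1.42954483e-02 -7.92217527e-04  2.34199113e-04] 0.5972298096589996
```

View pics/w1.png

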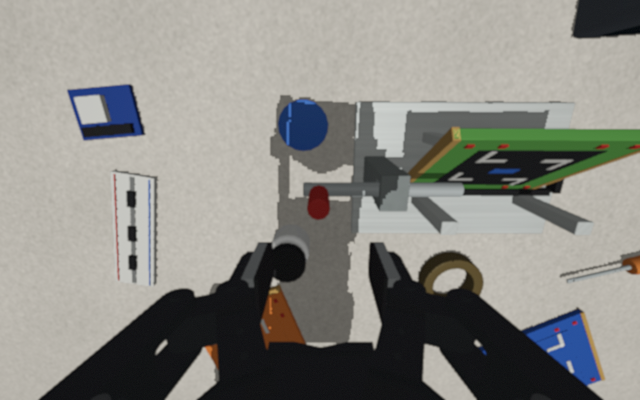

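The wrist view shows the knob top at about (319,210), the tower top at about (394,188), and the jaws on either side of the knob column. I'll refine the positions from these pixels.

```bash
cat >> fit.py <<'E'
from scipy.spatial.transform import Rotation as R
def wpix(pos,rot,uv,z):
    m=optics.camera_model('wrist');K=np.array(m['mtx']);T=np.array(m['tool_from_camera']);Rt=R.from_quat(rot).as_matrix()
    r=np.array([(uv[0]-K[0,2])/K[0,0],-(uv[1]-K[1,2])/K[1,1],-1]); r=Rt@T[:3,:3]@r; o=pos+Rt@T[:3,3]
    return o+r*(z-o[2])/r[2]
E
python3 - <<'E'
from fit import *
z=np.load('pics/w1.npz')
a=z['p'][80:270,250:600,::-1]; cv2.imwrite('pics/w1c.png',cv2.resize(a,None,fx=2.25,fy=2.25,interpolation=cv2.INTER_CUBIC))
for n,uv,h in [('knob',(319,209),.165),('plate L-corner far',(358,102),.012),('plate right far',(573,103),.012),('plate near L',(358,232),.012),('paneltop+y',(457,131),.142)]:
    print(n,wpix(z['pos'],z['rot'],uv,h))
p=[.55345,-.1029,.029]
print(w(p,[(24,191,165),(105,150,12),(105,-110,12),(-65,150,12),(79,85,142)]))
E
```

```text
knob [0.57322432 0.08920324 0.165     ]
plate L-corner far [0.65426174 0.04572485 0.012     ]
plate right far [ 0.66041873 -0.20931152  0.012     ]
plate near L [0.4868966  0.03438338 0.012     ]
paneltop+y [ 0.63271509 -0.01700309  0.142     ]
[[ 0.57190169  0.08871559  0.165     ]
 [ 0.65405646  0.0500815   0.012     ]
 [ 0.6615954  -0.20980918  0.012     ]
 [ 0.48412794  0.04515219  0.012     ]
 [ 0.62995213 -0.01564506  0.142     ]]
```

View pics/w1c.png

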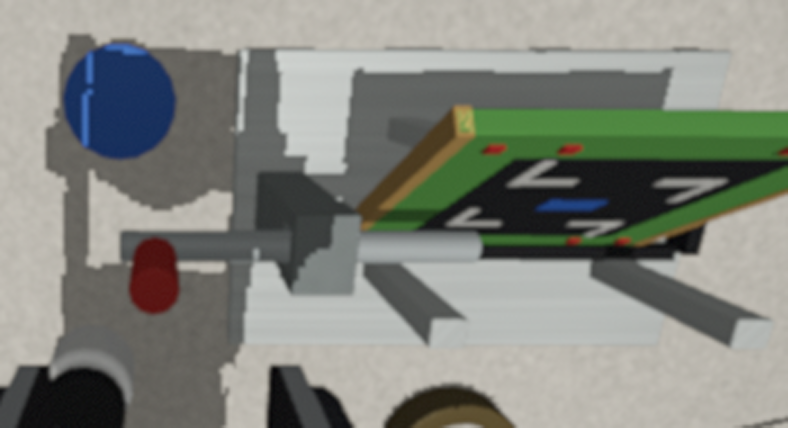

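The wrist and fixed cameras agree to about 2 mm on the knob. Next I'll descend, pinch it and slide the bolt open.

```bash
python3 -m inch '[0.1,0,-2,0,0.1,0,-2,0,0,0,-2,0,0,0,-2,0,0,0,-2,0,0,0,0,0]' && python3 -m inch '[0,0,0,0,0,0,0,0,0,0,0,0,0,0,0,0]' 5 20
```

```text
t: 3.08
tcp_pos: [0.572, 0.0873, 0.149]
tool_rot: [1.0, 0.013, -0.002, -0.0]
force: [0.5, 0.5, 0.2]
finger_gap: 0.599
t: 3.58
tcp_pos: [0.5742, 0.0886, 0.1514]
tool_rot: [1.0, 0.014, 0.001, 0.0]
force: [-0.6, -1.0, 5.9]
finger_gap: 0.204
```

```bash
python3 -m inch '[-0.02,0.6,0,0,-0.02,0.6,0,0,-0.02,0.6,0,0,-0.02,0.6,0,0,-0.02,0.6,0,0,-0.02,0.6,0,0,-0.02,0.6,0,0,-0.02,0.6,0,0,0,0.5,0,0,0,0,0,0,0,0,0,0]'
```

```text
t: 4.95
tcp_pos: [0.5729, 0.1418, 0.1514]
tool_rot: [1.0, 0.014, 0.001, 0.0]
force: [0.0, -0.9, 6.3]
finger_gap: 0.199
```

```bash
python3 -m inch '[0,0,0,0,0,0,0,0,0,0,0,0,0,0,2,0,0,0,2,0,0,0,3,0,0,0,3,0,0,0,0,0]' 60
python3 - <<'E'
from fit import *
p,d,s=snap('wrist','w2'); print(s['tcp_pos'],s['tool_rot'])
E
```

```text
t: 5.95
tcp_pos: [0.5735, 0.142, 0.2526]
tool_rot: [1.0, 0.014, 0.003, -0.0]
force: [0.0, 0.4, 0.2]
finger_gap: 0.599
[0.57352051 0.14196711 0.2525729 ] [ 9.99898748e-01  1.39530278e-02  2.79035927e-03 -1.46317193e-04]
```

View pics/w2.png

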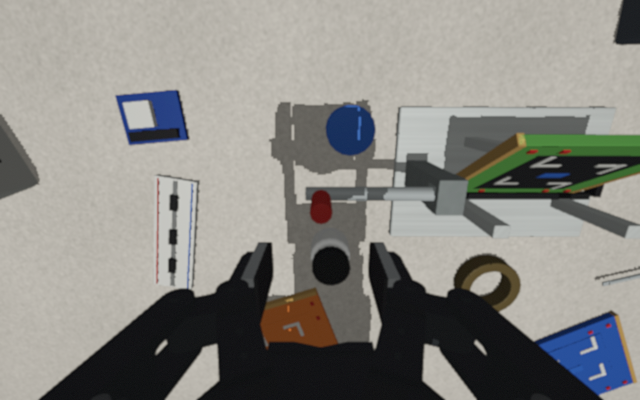

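The bar end has drawn back flush with the tower, so the bolt is open. Next I'll shut the gripper, move behind the panel at its mid-width and lower.

```bash
python3 -m inch '[1.8,-4.84,0,0,1.8,-4.84,0,0,1.8,-4.84,0,0,1.8,-4.84,0,0,1.8,-4.84,0,0,0,0,0,0,0,0,0,0,0,0,0,0]' 0 40
python3 - <<'E'
from fit import *
p,d,s=snap('wrist','w3'); print(s['tcp_pos'],s['tool_rot'])
p,d,s=snap('scene','s3')
cv2.imwrite('pics/s3c.png',cv2.resize(p[150:310,230:430,::-1],None,fx=3.5,fy=3.5,interpolation=cv2.INTER_CUBIC))
E
```

```text
t: 7.0
tcp_pos: [0.6611, -0.0986, 0.2495]
tool_rot: [1.0, 0.015, -0.001, -0.001]
force: [0.1, -0.3, -0.7]
finger_gap: 0.003
[ 0.66113725 -0.09856159  0.24947629] [ 9.99891736e-01  1.46690528e-02 -1.02836070e-03 -5.27775169e-04]
```

View pics/w3.png

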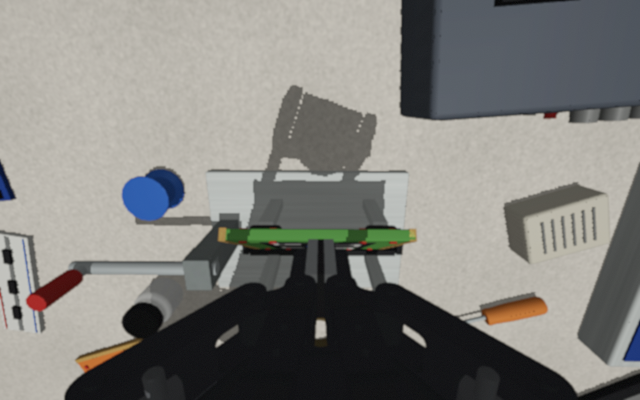

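View pics/s3c.png

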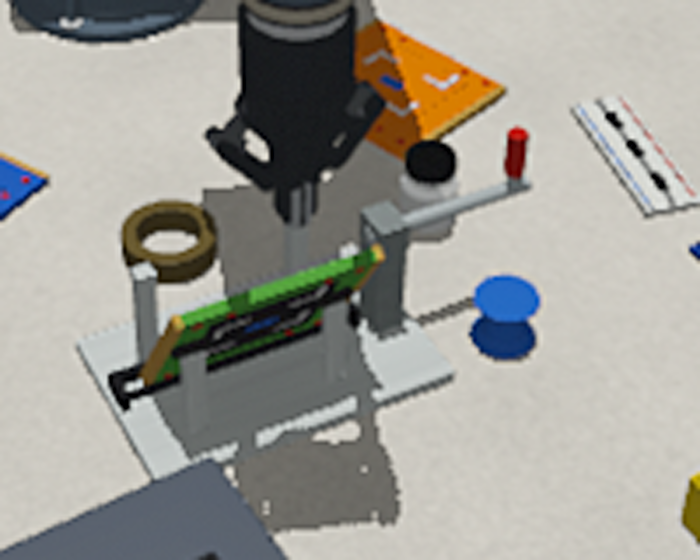

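```bash
python3 - <<'E'
from fit import *
z=np.load('pics/w3.npz')
for uv,h in [((230,229),.142),((410,229),.142),((318,228),.145),((318,243),.14)]: print(wpix(z['pos'],z['rot'],uv,h))
E
```

```text
[ 0.6346358  -0.02138621  0.142     ]
[ 0.63923335 -0.1772473   0.142     ]
[ 0.63912264 -0.09756197  0.145     ]
[ 0.62252335 -0.09796626  0.14      ]
```

The top rear edge of the panel measures x≈0.638, centred at y≈-0.098. I'll back off 1 cm in x and descend behind it.

```bash
python3 -m inch '[0.5,0,0,0,0.5,0,-2,0,0,0,-2,0,0,0,-2,0,0,0,-2,0,0,0,-1.8,0,0,0,0,0,0,0,0,0]'
python3 - <<'E'
from fit import *
p,d,s=snap('side','si4'); print(s['tcp_pos'])
cv2.imwrite('pics/si4c.png',cv2.resize(p[100:280,220:400,::-1],None,fx=3.3,fy=3.3,interpolation=cv2.INTER_CUBIC))
E
```

```text
t: 8.1
tcp_pos: [0.6725, -0.1003, 0.1525]
tool_rot: [1.0, 0.014, 0.0, 0.0]
force: [0.3, 0.1, 0.3]
finger_gap: -0.0
[ 0.67245926 -0.10031528  0.15253006]
```

View pics/si4c.png

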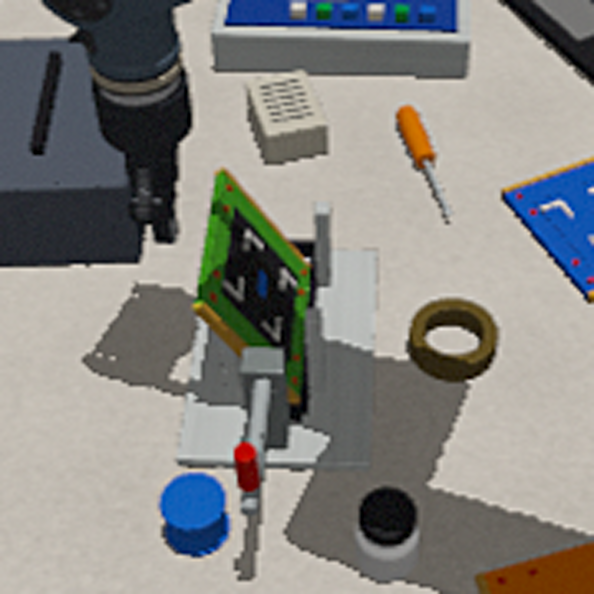

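```bash
python3 -m inch '[-0.5,-0.01,0,0,-0.5,-0.02,0,0,-0.5,-0.01,0,0,-0.5,-0.02,0,0,-0.5,-0.01,0,0,-0.5,-0.02,0,0,-0.5,-0.01,0,0,-0.5,-0.02,0,0]'; python3 -m inch '[-0.5,-0.01,0,0,-0.5,-0.02,0,0,-0.5,-0.01,0,0,-0.5,-0.02,0,0,-0.5,-0.01,0,0,-0.5,-0.02,0,0,-0.4,-0.01,0,0,0,0,0,0]'
python3 - <<'E'
from fit import *
p,d,s=snap('side','si5'); print(s['tcp_pos'],s['force'])
cv2.imwrite('pics/si5c.png',cv2.resize(p[100:280,220:400,::-1],None,fx=3.3,fy=3.3,interpolation=cv2.INTER_CUBIC))
E
```

```text
t: 9.15
tcp_pos: [0.6317, -0.1014, 0.1523]
tool_rot: [1.0, 0.014, 0.0, 0.0]
force: [1.2, 0.1, 0.2]
finger_gap: -0.003
t: 10.15
tcp_pos: [0.5976, -0.1024, 0.1523]
tool_rot: [1.0, 0.014, -0.0, -0.0]
force: [-0.1, -0.5, 0.3]
finger_gap: 0.001
[ 0.59759953 -0.10235384  0.15226233] [-0.14326557 -0.51315409  0.33139205]
```

View pics/si5c.png

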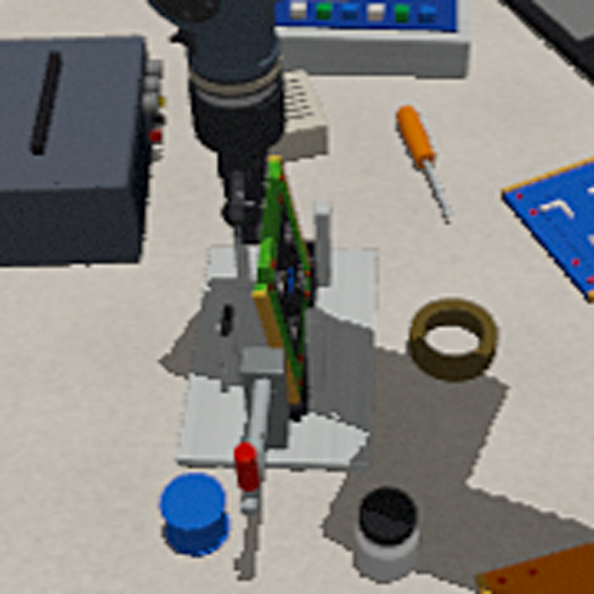

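The panel is rising with the finger and still leans back about 8°. I'll continue more slowly.

```bash
python3 -m inch '[-0.25,-0.01,0,0,-0.25,-0.01,0,0,-0.25,-0.01,0,0,-0.25,0,0,0,-0.25,-0.01,0,0,-0.25,0,0,0,-0.2,0,0,0,0,0,0,0,0,0,0,0]'
python3 - <<'E'
from fit import *
p,d,s=snap('side','si6'); print(s['tcp_pos'],s['force'])
cv2.imwrite('pics/si6c.png',cv2.resize(p[120:260,250:390,::-1],None,fx=4.2,fy=4.2,interpolation=cv2.INTER_CUBIC))
E
```

```text
t: 11.32
tcp_pos: [0.5811, -0.1028, 0.1523]
tool_rot: [1.0, 0.014, 0.0, 0.0]
force: [-0.9, -0.4, 0.2]
finger_gap: 0.001
[ 0.58111738 -0.10284191  0.15234379] [-0.93418036 -0.40180471  0.16751466]
```

View pics/si6c.png

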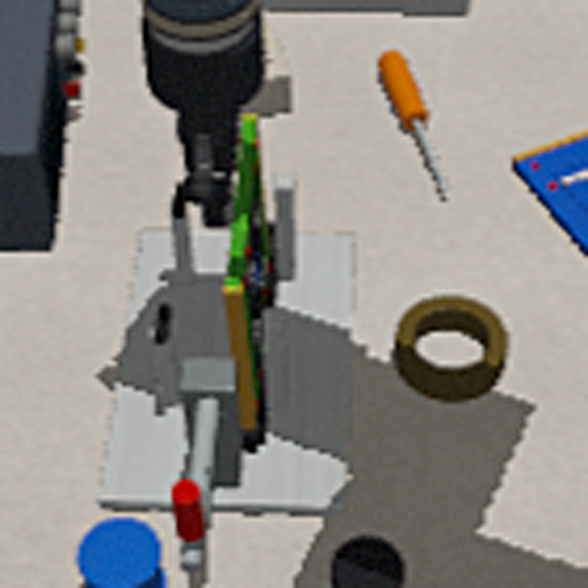

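```bash
python3 - <<'E'
from fit import *
p=[.55345,-.1029,.029]
for t in [6,3,0,-3,-5]:
    x=7+150*np.sin(np.radians(t)); z=12+150*np.cos(np.radians(t))
    q=proj('side',w(p,[(x,85,z),(x,-85,z)])); print(t,np.round((q-[250,120])*4.2,1).tolist(), np.round(w(p,[(x,0,z)])[0],4))
E
```

```text
6 [[210.1, 285.8], [229.3, 108.6]] [ 0.5761 -0.1022  0.1612]
3 [[222.3, 285.4], [240.3, 108.1]] [ 0.5683 -0.1025  0.1618]
0 [[234.6, 285.5], [251.3, 108.1]] [ 0.5604 -0.1027  0.162 ]
-3 [[246.9, 285.9], [262.3, 108.5]] [ 0.5526 -0.1029  0.1618]
-5 [[255.1, 286.5], [269.7, 109.0]] [ 0.5474 -0.1031  0.1614]
```

The panel-top pixels correspond to about 0–1° of lean. I'll ease it on slowly to rest against the front posts.

```bash
python3 -m inch '[-0.12,0,0,0,-0.12,0,0,0,-0.12,0,0,0,-0.12,0,0,0,-0.12,0,0,0,-0.12,0,0,0,0,0,0,0,0,0,0,0]'
python3 - <<'E'
from fit import *
p,d,s=snap('side','si7'); print(s['tcp_pos'],s['force'])
cv2.imwrite('pics/si7c.png',cv2.resize(p[120:260,250:390,::-1],None,fx=4.2,fy=4.2,interpolation=cv2.INTER_CUBIC))
E
```

```text
t: 12.38
tcp_pos: [0.5738, -0.1028, 0.1523]
tool_rot: [1.0, 0.014, 0.0, -0.0]
force: [0.5, 0.3, -0.1]
finger_gap: 0.001
[ 0.57383956 -0.10281333  0.1523363 ] [ 0.52224281  0.30907601 -0.12087506]
```

View pics/si7c.png

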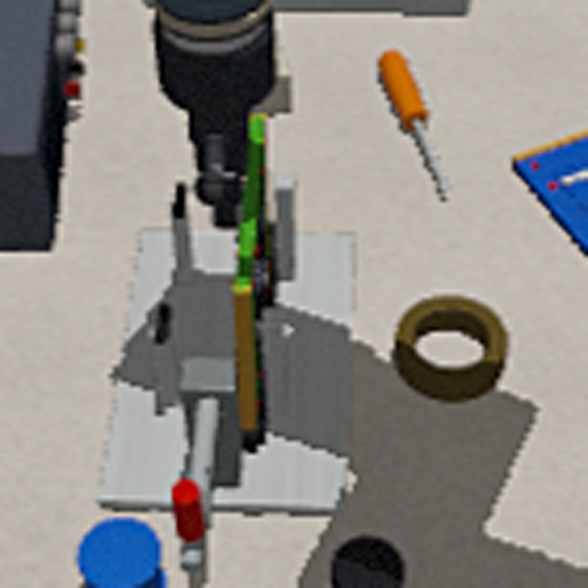

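```bash
python3 -m inch '[-0.1,0,0,0,-0.1,0,0,0,-0.1,0,0,0,-0.1,0,0,0,-0.1,0,0,0,0,0,0,0,0,0,0,0]'
python3 - <<'E'
from fit import *
p,d,s=snap('side','si8'); print(s['tcp_pos'],s['force'])
cv2.imwrite('pics/si8c.png',cv2.resize(p[120:260,250:390,::-1],None,fx=4.2,fy=4.2,interpolation=cv2.INTER_CUBIC))
E
```

```text
t: 13.3
tcp_pos: [0.5688, -0.1028, 0.1523]
tool_rot: [1.0, 0.014, -0.0, -0.0]
force: [0.2, 1.3, 0.1]
finger_gap: -0.0
[ 0.56879305 -0.10280675  0.15230313] [0.16702369 1.33064738 0.06406787]
```

View pics/si8c.png

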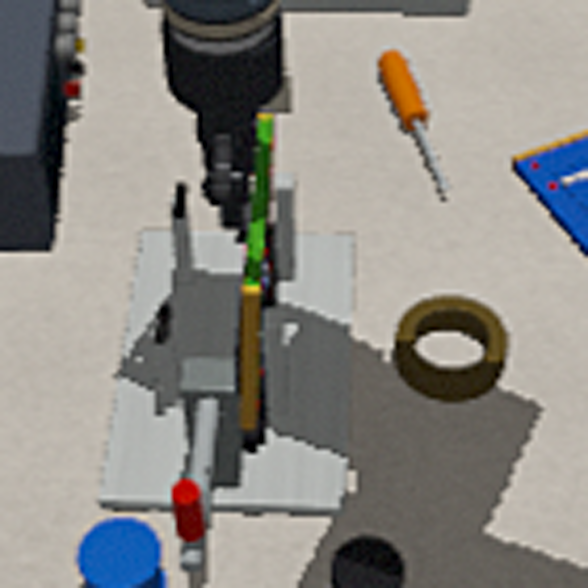

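```bash
python3 -m inch '[-0.1,0,0,0,-0.1,0,0,0,0,0,0,0]'; python3 -m inch '[0.3,0,0,0,0.5,0,0,0,0.8,0,0,0,0,0,0,0]'
python3 - <<'E'
from fit import *
p,d,s=snap('side','si9'); print(s['tcp_pos'],s['force'])
cv2.imwrite('pics/si9c.png',cv2.resize(p[120:260,250:390,::-1],None,fx=4.2,fy=4.2,interpolation=cv2.INTER_CUBIC))
E
```

```text
t: 13.72
tcp_pos: [0.5667, -0.1028, 0.1523]
tool_rot: [1.0, 0.014, -0.0, -0.0]
force: [0.1, 1.1, 0.4]
finger_gap: -0.004
t: 14.22
tcp_pos: [0.5839, -0.103, 0.1524]
tool_rot: [1.0, 0.014, 0.001, 0.0]
force: [-0.4, 1.4, -0.2]
finger_gap: -0.001
[ 0.58385752 -0.1029626   0.15235982] [-0.42831853  1.36048877 -0.19771817]
```

View pics/si9c.png

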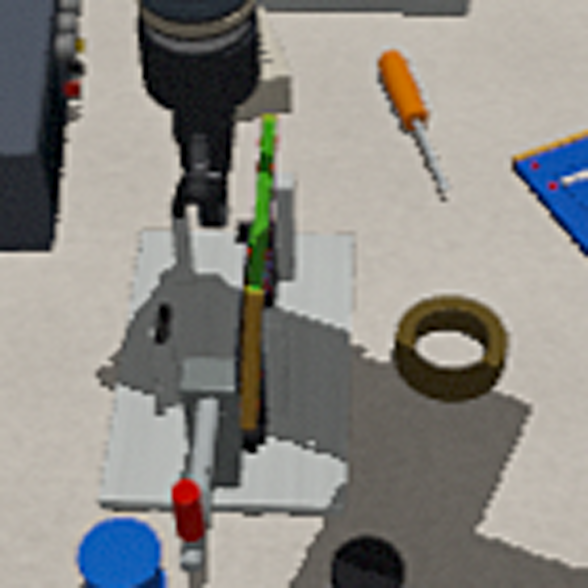

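The finger is clear and the panel stays against the front posts, leaning about 5° forward. Now I'll return to the knob.

```bash
python3 -m inch '[1,0,0,0,1.5,0,0,0,1.2,0,1,0,0,0,3,0,0,0,3,0,0,0,3,0,-0.8,4,0,0,-0.8,4,0,0,-0.8,4,0,0,-0.8,4,0,0,-0.8,4,0,0,-0.8,4.5,0,0,0,0,0,0,0,0,0,0]' 60
python3 - <<'E'
from fit import *
p,d,s=snap('wrist','w10'); print(s['tcp_pos'],s['tool_rot'],s['finger_gap'])
E
```

```text
t: 16.02
tcp_pos: [0.5722, 0.1421, 0.2524]
tool_rot: [1.0, 0.014, 0.0, 0.0]
force: [0.4, -0.9, -0.4]
finger_gap: 0.601
[0.57221587 0.14210524 0.25238075] [9.99898445e-01 1.42463573e-02 2.59345244e-04 2.70242428e-04] 0.6009637444581926
```

View pics/w10.png

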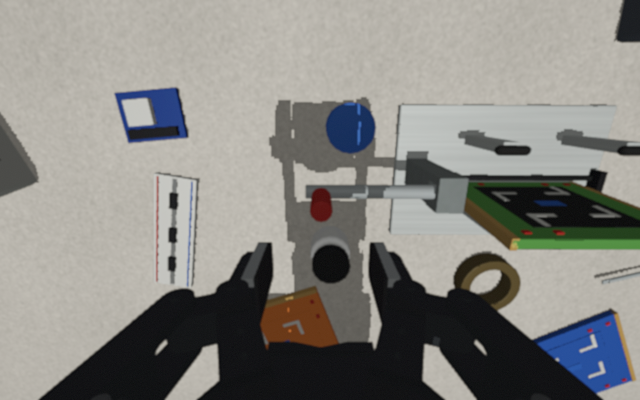

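The panel is upright clear of the bar line, and the knob is between the jaws at (320,208). I'll descend, pinch and close the bolt.

```bash
python3 -m inch '[0,0,-2,0,0,0,-2,0,0,0,-2,0,0,0,-2,0,0,0,-2.1,0,0,0,0,0]'; python3 -m inch '[0,0,0,0,0,0,0,0,0,0,0,0,0,0,0,0]' 5 20; python3 -m inch '[0.02,-0.5,0,0,0.01,-0.5,0,0,0.02,-0.5,0,0,0.01,-0.5,0,0,0.02,-0.5,0,0,0.01,-0.5,0,0,0.02,-0.5,0,0,0.01,-0.5,0,0,0.02,-0.5,0,0,0.01,-0.5,0,0,0.02,-0.4,0,0,0,0,0,0,0,0,0,0]'
```

```text
t: 16.82
tcp_pos: [0.5711, 0.1407, 0.1497]
tool_rot: [1.0, 0.013, -0.002, 0.0]
force: [-0.3, -0.3, -0.2]
finger_gap: 0.597
t: 17.32
tcp_pos: [0.5727, 0.1418, 0.1524]
tool_rot: [1.0, 0.014, 0.001, 0.0]
force: [0.6, -2.3, 4.5]
finger_gap: 0.203
t: 18.95
tcp_pos: [0.5741, 0.0882, 0.1524]
tool_rot: [1.0, 0.014, 0.001, -0.0]
force: [-0.3, -0.4, 6.2]
finger_gap: 0.203
```

```bash
python3 -m inch '[0,-0.1,0,0,0,-0.1,0,0,0,-0.1,0,0,0,-0.1,0,0,0,0,0,0]'; python3 -m inch '[0,-0.1,0,0,0,-0.1,0,0,0,0,0,0]'; python3 -m inch '[0,-0.1,0,0,0,0,0,0]'
```

```text
t: 19.58
tcp_pos: [0.5742, 0.0846, 0.1524]
tool_rot: [1.0, 0.014, 0.001, -0.0]
force: [0.5, 0.5, 6.9]
finger_gap: 0.202
t: 19.95
tcp_pos: [0.5742, 0.0827, 0.1523]
tool_rot: [1.0, 0.014, 0.001, -0.0]
force: [-0.0, 0.8, 5.9]
finger_gap: 0.2
t: 20.2
tcp_pos: [0.5743, 0.0817, 0.1524]
tool_rot: [1.0, 0.014, 0.001, -0.001]
force: [-0.2, 1.5, 6.6]
finger_gap: 0.206
```

```bash
python3 -m inch '[0,-0.1,0,0,0,0,0,0]'; python3 -m inch '[0,-0.1,0,0,0,0,0,0]'; python3 -m inch '[0,-0.1,0,0,0,0,0,0]'
```

```text
t: 20.45
tcp_pos: [0.5742, 0.0817, 0.1523]
tool_rot: [1.0, 0.014, 0.001, -0.001]
force: [-0.6, 4.2, 4.9]
finger_gap: 0.201
t: 20.7
tcp_pos: [0.5742, 0.0817, 0.1524]
tool_rot: [1.0, 0.013, 0.001, -0.002]
force: [0.7, 6.9, 6.0]
finger_gap: 0.205
t: 20.95
tcp_pos: [0.5742, 0.0816, 0.1524]
tool_rot: [1.0, 0.013, 0.001, -0.003]
force: [-0.1, 10.1, 5.4]
finger_gap: 0.202
```

The force climbs while the position holds, so the bolt is at its end stop. I'll release, lift and check.

```bash
python3 -m inch '[0,0.2,0,0,0,0,0,0,0,0,0,0,0,0,0,0,0,0,2,0,0,0,3,0,0,0,4,0,0,0,3,0,0,0,0,0,0,0,0,0]' 60
python3 - <<'E'
from fit import *
snap('wrist','w11'); p,d,s=snap('side','si11'); q,d,s=snap('scene','sc11'); print(s['tcp_pos'],s['force'])
a=cv2.resize(p[120:260,250:390,::-1],(400,400),interpolation=cv2.INTER_CUBIC)
b=cv2.resize(q[150:290,240:380,::-1],(400,400),interpolation=cv2.INTER_CUBIC)
cv2.imwrite('pics/c11.png',np.hstack([a,b]))
E
```

```text
t: 22.2
tcp_pos: [0.5728, 0.0801, 0.2704]
tool_rot: [1.0, 0.014, -0.001, -0.0]
force: [-0.1, 0.2, -0.6]
finger_gap: 0.603
[0.57252705 0.08015142 0.26968836] [-0.44556068 -0.47262484 -0.28473491]
```

View pics/c11.png

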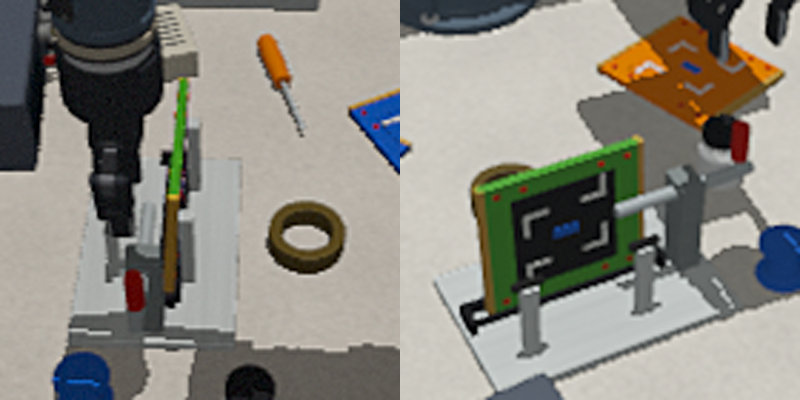

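View pics/w11.png

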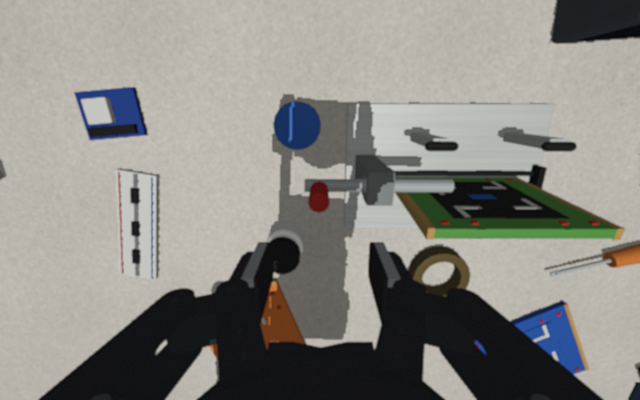

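The bolt is shut behind the upright, square panel: the bar lies behind it in the wrist view, ending at about (453,187). The gripper is clear, the force is near zero and the bystanders look unmoved.

```bash
python3 -c "
from station import job
print(job.sign_off())"
```

```text
the job is handed in; nothing more can be done
None
```

I opened the bolt, stood the panel up against the front posts, shut the bolt behind it and handed the job in at about 22 s. The sign-off gave no verdict.

- **Bolt open:** I pinched the red knob and slid it about 53 mm, to roughly 59 mm by my estimate. Afterwards the bar end was drawn back to the tower, clear of the panel.
- **Panel:** I pushed it up slowly from behind with the closed fingers. It leans about 5° forward on the front posts by the side view, and it stayed there when the finger backed off.
- **Bolt shut:** I slid it back until the force rose to about 10 N with the knob no longer moving, so it is at its end stop.
- **Last checks:** The wrist and scene pictures show the bar behind an upright, square panel. The gripper is clear of everything, and the force reads near zero. The other items look unmoved by eye; I did not measure them.
- **Disagreements:** The cameras agreed on the knob to about 2 mm. Most other wrist-camera points were within about 5 mm, but one corner of the stand's plate was off by about 11 mm in y, a rough pixel reading I did not use. At the stop, my bolt estimate read about -0.6 mm, which is within the measuring error.

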